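# Index the brass blank and bring its hold-down lever over the stud

## Robot

A 6-joint arm with a two-finger parallel gripper is mounted at the origin on the work surface. World frame = base frame: x ahead of the robot, y to its left, z up, the work surface at z = 0. Lengths are in mm, angles in rad, forces in N, time in s.
With the tool pointing down it reaches from about 275 to 825 mm from the base axis. Payload 5.2 kg.
Tool frame: the origin (TCP) lies on the centre line of the jaws, within the pads' length; the fingertips stand 8 mm ahead of it and the grasp point (between the pads) lies 11 mm behind it (robot.nose_length is the distance from the TCP to the fingertips, in mm); z points along the fingers, y is the line along which they close (so a half turn about z gives the same grasp; the last joint's range is limited). The gripper opens to 93 mm and grips with 3 to 60 N. Pads are 15 mm wide; open, the fingers measure 128 mm over their backs; the gripper's body (75 mm by 188 mm) begins 65 mm behind the grasp point.
Start: joints at [-1.308, 0.259, 1.535, -0, 1.348, -0.203], TCP at [247.046, -491.399, 226.653] pointing down, gripper open.
Joint ranges: [-3.14, 3.14], [-0.91, 2.08], [0.19, 2.58], [-1.22, 4.36], [0.22, 2.71], [-3.12, 3.12]. Speed limits (rad/s): [2.57, 2.57, 3.14, 3.14, 3.14, 3.14].

## Interface

Orientations are given as a unit quaternion [w, x, y, z].
In Python, from cell import robot, vision, find_in gives the robot as it stands. Calls block until the motion is done:
- robot.move_ptp(position, orientation): joint-space move of the TCP to a pose.
- robot.move_l(position, max_speed=150, orientation=None, threshold=None): straight line of the TCP; orientation=None keeps the orientation; max_speed is the mean speed in mm/s. With threshold (N) it stops when the force on the tool has changed by that much, and returns True; else False.
- robot.set_joints(angles): joint-space move.
- robot.command_gripper(opening): opening from 0.0 (shut) to 1.0 (fully open); the grip force is fixed at half the most; returns when the fingers have stopped.
- robot.dwell(seconds).
- robot.solve_ik(position, orientation): joint angles nearest the present ones, or None.
- robot.state(): the state.
- vision.read_camera(name): name is "side" or "top"; returns (picture, depth): 400x640x3 uint8, red, green, blue; 400x640 float32, mm along the optical axis (not along the pixel's ray), 0 where there is no reading.
- vision.calibration(name): a dict with "intrinsics" (3x3 intrinsics, pixels), "distortion" ([k1, k2, p1, p2, k3] as OpenCV has them; the pictures are not rectified), "R" (3x3) and "t" (3): a world point X has camera coordinates R X + t. Camera axes: x right, y down, z forward; pixel columns grow to the right and rows downward; lengths in mm; the calibration is good to about 2 mm. A picture is of the moment at which its call begins. calibration takes no time and is no camera call.
A pose or a line that the arm cannot do raises robot.PlanningError and nothing moves.
- robot.hand_in(): hands the job in; it is judged then, once.
Trained networks look in the newest picture that a camera, given by its name, has taken for a name from the list of things; names that differ only in an ending like _2 or _b are one class to them, and where a whole thing is asked for, a point or a joint stands for the part that bears it (a point fixed in the world has none). Each returns a list of dicts, best first, with "conf" (0 to 1); they miss things now and then, are a little off and sometimes report something else, mostly with a low value. They report only what shows in the picture. A call takes as long as a camera call.
- find_in(camera, label): "at" ([x, y, z] in mm, in world coordinates, good to about 4 mm: the middle of the surface that is visible of it).
The state is a dict: "t": time; "joint_positions": joint angles; "qd": joint speeds; "joint_efforts": joint torques, N m; "position": TCP position; "tool_rot": TCP orientation; "force": force on the tool from outside, world axes, zero at the start; "torque": the same for the moment, N m; "opening": opening from 0.0 (shut) to 1.0 (fully open); "finger_force": force on a finger pad.
Only numpy, scipy, OpenCV 4.12 (cv2) and the standard library are available. Lean on these libraries where they do the work, as an engineer would, in place of code of your own. Each camera call takes 0.05 s, during which the arm holds its last target. There are 200 camera calls.

## Task

On the jeweller's marking stage, slide the carrier (its upright stud is the handy grip) until the fixed pointer stands right over the first punch mark of the brass blank, the one nearer the stud, pause there, then step to the second mark, pause, and leave the carrier at that mark. Then pinch the steel hold-down lever at its balance point on the bar, lift it, and hold it still and level, with its eye centred a few centimetres clear above the stud and its bar pointing straight along the carrier, so that the toe is above its seat on the near end of the blank. Finish while still holding it there, without lowering it or letting go, and do not disturb the bottle, dish, spool or hammer.

Things in the scene. Friction and masses are not known exactly. Their poses are not given: they have to be found in the camera images.
- stage: Fixed grey stage base, 140 x 430 x 18 mm, on the bench; origin at bench height, base from 275 mm to its own -y to 155 mm to +y. Own y = long direction of the slides. At y = -250 mm a 20 mm column carries an aluminium arm (20 mm wide, 101 to 115 mm above the bench, pointer holder up to 120 mm) that reaches in +y to the pointer.
- pointer_tip (a point): Lower end of the fixed downward conical steel pointer, 60 mm above the bench and 5 mm above the blank; 100 mm to -y of the stage origin. Axes as the stage.
- carrier: Aluminium plate 100 x 280 mm, top 50 mm above the bench, on slides: moves in the stage's own x (+-40 mm) and y (-65 to +50 mm), cannot turn; about 1.5 N friction each way, stays where left. Carries a brass blank 62 x 124 x 5 mm (top at 55 mm) and, near its +y end, the stud. Origin at bench height, at the stage origin when both slides are central; axes as the stage.
- mark_a (a point): First punch mark: 6 mm dark dot on the top of the blank, the one nearer the stud. In the carrier frame (12, -80, 55) mm.
- mark_b (a point): Second punch mark: 6 mm dark dot on the top of the blank, the one farther from the stud. In the carrier frame (-12, -128, 55) mm.
- stud_top (a point): Centre of the top of the upright round steel stud, 18 mm diameter, rising 45 mm from the carrier (with a 30 mm collar, 4 mm high, at its foot); top 95 mm above the bench. It is also the grip for pushing the carrier. In the carrier frame (0, 90, 95) mm.
- toe_seat (a point): The point on top of the blank that the lever's toe will later press, 142 mm from the stud axis in the carrier's -y direction, near the blank's stud-side end. In the carrier frame (0, -52, 55) mm.
- lever: Loose dark steel hold-down lever, about 0.5 kg, lying flat: a heavy round eye (48 mm outside, 25 mm hole, 26 mm high) and a straight bar 16 mm wide (8 to 22 mm above its underside) out to 150 mm from the eye's centre, with a downturned toe at the end. Origin: centre of the eye at its underside. Own x points from the eye along the bar to the toe; z up.
- lever_balance (a point): Balance point (centre of mass along the bar): on the middle line of the bar, 43 mm from the eye's centre towards the toe, 15 mm above the underside. No mark shows it.
- lever_toe (a point): Underside of the toe, 142 mm from the eye's centre along the bar.
- bottle: Bystander: loose amber bottle with a black cap, 52 mm diameter, 110 mm high; origin under its centre.
- dish: Bystander: loose white ceramic dish, 120 mm diameter, 20 mm high; origin under its centre.
- spool: Bystander: loose wooden spool, 44 mm diameter, 52 mm high; origin under its centre.
- hammer: Bystander: loose hammer lying on the bench, 240 mm long, wooden handle along its own -x.

How it is judged (in metres and radians):
On the way, in this order (a step that is already met when the one before it is completed fails the run):
1. the first mark rests under the pointer (within 4 mm sideways) (horizontal distance between mark_a and pointer_tip below 0.004 m and linear speed of carrier below 0.01 m/s), for 0.2 s.
2. the second mark rests under the pointer (within 4 mm sideways) (horizontal distance between mark_b and pointer_tip below 0.004 m and linear speed of carrier below 0.01 m/s), for 0.2 s.
3. the lever is lifted clear of the bench, level, pinched within 12 mm of its balance point along the bar (height (world z) of lever above 0.03 m and height (world z) of lever_toe above 0.02 m and angle between lever's own z axis and vertical below 0.12 rad and x of the grasp point in the frame of lever between 0.031 and 0.055 m and contact force between the fingers and lever above 2 N), for 0.2 s.
At the end, for the whole second after the job is handed in: Second mark within 5 mm of the pointer; lever still in the fingers, pinched within 12 mm of its balance point, level within 0.10 rad, off the stage, eye underside 10-60 mm above the stud top, eye within 10 mm of the stud axis, toe within 15 mm of its seat (seen from above) (horizontal distance between mark_b and pointer_tip below 0.005 m and horizontal distance between lever and stud_top below 0.01 m and horizontal distance between lever_toe and toe_seat below 0.015 m and z of lever in the frame of stud_top between 0.01 and 0.06 m and angle between lever's own z axis and vertical below 0.1 rad and x of the grasp point in the frame of lever between 0.031 and 0.055 m and contact force between the fingers and lever above 2 N and contact force between lever and stage below 0.2 N and contact force between lever and carrier below 0.2 N and linear speed of lever below 0.02 m/s and angular speed of lever below 0.15 rad/s and linear speed of carrier below 0.01 m/s); the arm keeps its last pose, push and grip.
It fails at once if a bystander is pushed more than 20 mm (distance of any of bottle, dish, spool, hammer from where it was at the start of the episode above 0.02 m).
It also fails if it takes over 51 s, if anything falls off the work surface, if the arm or the gripper's body presses on something with over 40 N, if the wrist force passes 120 N, or if a joint passes its speed limit or range.

## Working session

There is one attempt and no reset: what is moved stays moved. The work goes in short steps, each a Python script; the robot and the scene stay as the last script left them, time stands still between calls to the robot, and variables do not carry over. Pictures are saved under pics/ and viewed, at most 10 in all, crops included, and the job is handed in when it is done.

```bash
ls; mkdir -p pics
cat > look.py <<'E'
from cell import robot, vision, find_in
import cv2, numpy as np
E
python3 - <<'E'
from look import *
np.set_printoptions(precision=1,suppress=True)
for c in ["top","side"]:
    p,d=vision.read_camera(c); cv2.imwrite(f"pics/{c}0.png",p[:,:,::-1]); np.save(f"{c}0.npy",d); np.save(f"{c}0rgb.npy",p)
    for l in ["stage","carrier","mark_a","stud_top","lever","lever_toe","pointer_tip","toe_seat","bottle","dish","spool","hammer"]:
        try: print(c,l,[(np.round(r["at"],1).tolist(),round(r["conf"],2)) for r in find_in(c,l)][:3])
        except Exception as e: print(c,l,e)
    k=vision.calibration(c);print(k)
print(robot.state()["t"],robot.nose_length,robot.state()["tool_rot"])
E
```

```text
cell.py
pics
top stage []
top carrier [([598.6, -140.8, 49.7], 0.82)]
top mark_a [([603.7, -143.2, 50.9], 0.83)]
top stud_top [([602.0, -142.7, 53.0], 0.74), ([571.7, -135.6, 39.6], 0.4)]
top lever [([524.7, 282.1, 20.6], 0.83), ([602.4, -142.2, 50.5], 0.27)]
top lever_toe [([531.7, 278.4, 22.9], 0.69), ([566.5, -137.1, 40.1], 0.52), ([602.7, -140.9, 50.4], 0.33)]
top pointer_tip [([571.1, -137.0, 37.8], 0.79)]
top toe_seat [([603.0, -136.2, 48.3], 0.9), ([571.7, -135.7, 36.8], 0.53)]
top bottle [([664.6, 329.0, 76.0], 0.61), ([599.5, -138.7, 50.8], 0.42), ([530.5, 281.3, 21.5], 0.36)]
top dish [([742.1, 184.0, 11.2], 0.78)]
top spool [([336.7, 459.4, 50.8], 0.74), ([529.4, 279.2, 23.4], 0.25)]
top hammer [([481.0, -569.5, 22.5], 0.62), ([571.5, -137.0, 36.1], 0.46)]
{'intrinsics': array([[466.6,   0. , 317.1],
       [  0. , 466.6, 197.4],
       [  0. ,   0. ,   1. ]]), 'distortion': array([-0.,  0.,  0.,  0.,  0.]), 'R': array([[-0. , -1. ,  0. ],
       [-1. ,  0. , -0.1],
       [ 0.1, -0. , -1. ]]), 't': array([ -54. ,  560.1, 1638.4])}
side stage [([558.3, -104.2, 41.8], 0.77)]
side carrier [([584.8, -126.2, 50.6], 0.85)]
side mark_a [([591.0, -131.2, 47.3], 0.85)]
side stud_top [([587.4, -129.5, 49.4], 0.88)]
side lever [([524.3, 300.0, 23.1], 0.78)]
side lever_toe [([523.6, 297.8, 19.0], 0.96)]
side pointer_tip [([558.9, -99.3, 41.7], 0.69)]
side toe_seat [([588.5, -123.9, 52.4], 0.62)]
side bottle [([657.2, 353.8, 67.9], 0.78), ([588.0, -126.6, 51.3], 0.5)]
side dish [([748.8, 179.6, 11.3], 0.97)]
side spool [([331.9, 470.1, 52.5], 0.72)]
side hammer [([544.6, -566.0, 20.2], 0.54)]
{'intrinsics': array([[439.2,   0. , 317.2],
       [  0. , 439.2, 196.8],
       [  0. ,   0. ,   1. ]]), 'distortion': array([-0.,  0.,  0.,  0.,  0.]), 'R': array([[-0.8, -0.6,  0. ],
       [-0.5,  0.6, -0.6],
       [ 0.4, -0.5, -0.8]]), 't': array([ 425.7,  349.7, 1243.7])}
1.3 8.0 [-0.   1.   0.2 -0. ]
```

View pictures.

View pics/top0.png

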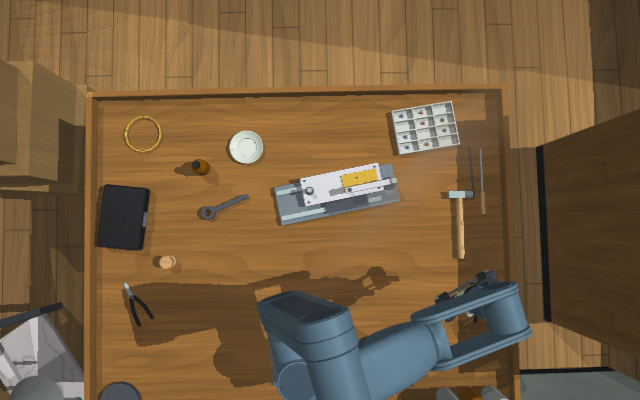

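View pics/side0.png

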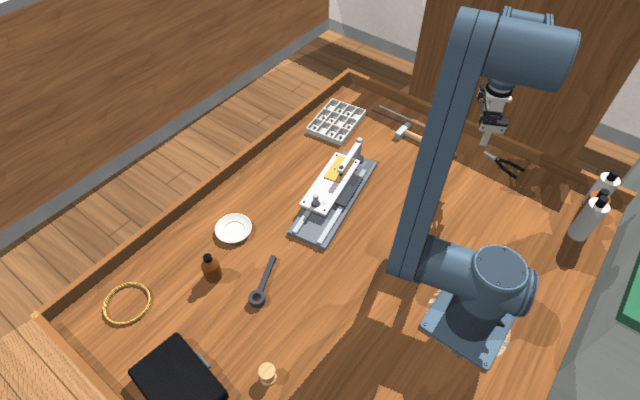

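```bash
cat >> look.py <<'E'
def unproj(c,u,v,Z=None,d=None):
    "pixel(s) -> world at height Z (ray/plane) or with depth d"
    k=vision.calibration(c); K,R,t=k["intrinsics"],k["R"],k["t"]
    uv=np.stack([np.ravel(u),np.ravel(v)],1).astype(np.float64)
    n=cv2.undistortPoints(uv[:,None],K,np.array(k["distortion"]))[:,0]
    r=np.c_[n,np.ones(len(n))]
    if d is not None: return (r*np.ravel(d)[:,None]-t)@R
    C=-R.T@t; w=r@R
    return C+w*((Z-C[2])/w[:,2])[:,None]
def proj(c,X):
    k=vision.calibration(c)
    return cv2.projectPoints(np.asarray(X,float).reshape(-1,3),cv2.Rodrigues(k["R"])[0],k["t"],k["intrinsics"],np.array(k["distortion"]))[0][:,0]
def cloud(c,d):
    v,u=np.indices(d.shape); return unproj(c,u,v,d=d).reshape(400,640,3)
E
python3 - <<'E'
from look import *
np.set_printoptions(precision=1,suppress=True)
a=np.load("top0rgb.npy")[140:235,190:410,::-1]
b=np.load("side0rgb.npy")[130:310,240:390,::-1]
cv2.imwrite("pics/topc.png",cv2.resize(a,None,fx=3.6,fy=3.6,interpolation=cv2.INTER_CUBIC))
cv2.imwrite("pics/sidec.png",cv2.resize(b,None,fx=3.3,fy=3.3,interpolation=cv2.INTER_CUBIC))
for c in ["top","side"]:
    d=np.load(c+"0.npy"); rgb=np.load(c+"0rgb.npy").astype(int); P=cloud(c,d); ok=(d>0)
    reg=ok&(P[...,0]>400)&(P[...,0]<750)&(P[...,1]>-400)&(P[...,1]<120)
    z=P[...,2]; print(c,np.histogram(z[reg],bins=[-20,-5,5,14,22,30,44,47,53,58,80,90,100,130])[0], "bench",np.median(z[reg&(z<8)]))
    for nm,m in [("stage",reg&(z>12)),("plate",reg&(z>46)&(z<58)),("blank",reg&(rgb[...,0]-rgb[...,2]>90)&(z>45)),("stud",reg&(z>75)&(P[...,1]>-80)),
        ("lever",ok&(z>6)&(z<40)&(P[...,0]>440)&(P[...,0]<610)&(P[...,1]>190)&(P[...,1]<400)&(rgb.max(2)<110))]:
        q=P[m]; r=cv2.minAreaRect(q[:,:2].astype(np.float32)); print(nm,m.sum(),r,"zmed",np.median(q[:,2]), q[:,2].min(),q[:,2].max())
E
```

```text
top [ 759 7072 1343 1277  599  610  255 1005  566  169    2   18  316] bench 0.335669137028432
stage 4965 ((564.3991088867188, -175.011962890625), (268.3533630371094, 520.8877563476562), 16.338958740234375) zmed 41.178489058376385 12.005250758502111 136.1366087801726
plate 1684 ((586.0125732421875, -167.54417419433594), (137.72836303710938, 304.47491455078125), 10.497551918029785) zmed 51.50843543940043 46.02574524530516 57.98475905070805
blank 406 ((624.04736328125, -212.87738037109375), (42.86215591430664, 121.66594696044922), 11.761906623840332) zmed 55.2759752437358 45.26752642446602 65.69449221421063
stud 21 ((579.6780395507812, -38.09366989135742), (13.547281265258789, 13.575835227966309), 89.3879623413086) zmed 95.82909756351691 78.33245076721103 101.28768449291547
lever 287 ((529.9795532226562, 267.58380126953125), (46.11509323120117, 173.14862060546875), 16.121826171875) zmed 23.17557823225158 6.054146000752706 34.6503048404813
side [ 202 6519  445 1377  503  482  193 1008  356   82   21   31  257] bench -0.09449780139199779
stage 4423 ((580.14990234375, -176.08111572265625), (200.95301818847656, 533.6911010742188), 19.798694610595703) zmed 37.44419376304565 12.003035415904009 129.42912415686706
plate 1465 ((599.9498291015625, -163.662841796875), (101.9310073852539, 310.03070068359375), 10.815817832946777) zmed 50.79568331916568 46.00078559061226 57.98534369044792
blank 211 ((616.2784423828125, -209.2624053955078), (53.03822326660156, 120.34539031982422), 3.5754823684692383) zmed 55.11644826598301 45.28630703149598 63.61140096956422
stud 40 ((577.3460083007812, -37.72627639770508), (15.29892635345459, 17.646650314331055), 84.86821746826172) zmed 91.23004266594653 75.77294081788936 97.85614584259791
lever 147 ((523.1581420898438, 266.55938720703125), (39.68409729003906, 161.19696044921875), 17.189266204833984) zmed 19.27745524294546 6.064627709292496 31.29190398876302
```

View pics/topc.png

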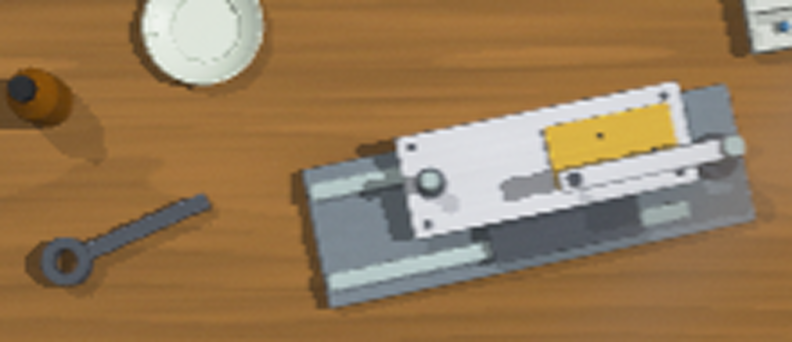

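View pics/sidec.png

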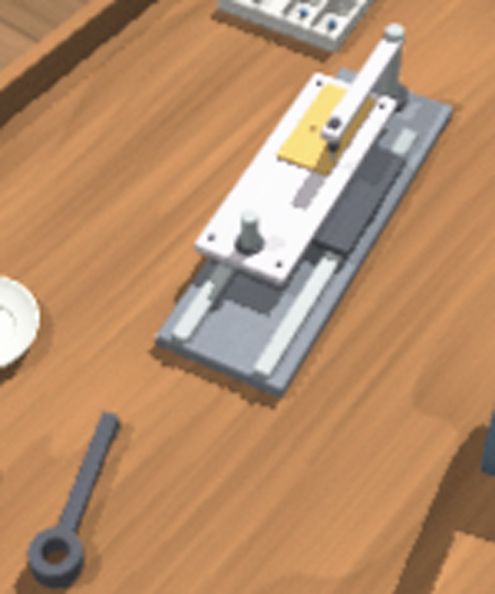

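```bash
cat > fit.py <<'E'
from look import *
from scipy.optimize import least_squares
np.set_printoptions(precision=2,suppress=True)
T=lambda p:((np.array(p)+.5)/3.6-.5+[190,140]); S=lambda p:((np.array(p)+.5)/3.3-.5+[240,130])
st=[("top",T((303,171)),(70,155,18)),("top",T((330,306)),(-70,155,18)),("top",T((727,86)),(70,-275,18)),("top",T((754,218)),(-70,-275,18)),("top",T((573,179)),(0,-100,120)),("top",T((734,145)),(0,-250,118)),
("side",S((157,340)),(70,155,18)),("side",S((278,392)),(-70,155,18)),("side",S((452,104)),(-70,-275,18)),("side",S((334,124)),(0,-100,120))]
ca=[("top",T((397,140)),(50,140,50)),("top",T((420,238)),(-50,140,50)),("top",T((679,83)),(50,-140,50)),("top",T((432,179)),(0,90,95)),("top",T((600,135)),(12,-80,55)),
("side",S((198,245)),(50,140,50)),("side",S((275,281)),(-50,140,50)),("side",S((319,75)),(50,-140,50)),("side",S((394,103)),(-50,-140,50)),("side",S((250,216)),(0,90,95)),("side",S((313,128)),(12,-80,55))]
def Rz(a): return np.array([[np.cos(a),-np.sin(a),0],[np.sin(a),np.cos(a),0],[0,0,1]])
def w(p,th,X): return Rz(th)@np.array(X,float)+[p[0],p[1],0]
def res(q,full=False):
    o={"top":q[5:8],"side":q[8:11]}; r=[]
    for L,off in ((st,(0,0,0)),(ca,(q[3],q[4],0))):
        for c,uv,X in L: r.append((proj(c,w(q[:2],q[2],np.array(X)+off)+o[c])[0]-uv))
    return r if full else np.r_[np.ravel(r),q[5:]/2]
def main():
    s=least_squares(res,[560,-130,.2]+[0]*8,loss="soft_l1"); q=s.x
    print(q); print(np.array(res(q,True)))
    print("stud",w(q,q[2],[q[3],90+q[4],95]),"pointer",w(q,q[2],[0,-100,60]))
    for v in (12,-80),(-12,-128): print("carrier must be at",np.array([0,-100])-v, "delta", np.array([0,-100])-v-q[3:5])
    lv=[("top",T((66,261)),(0,0,26)),("top",T((208,203)),(150,0,22)),("side",S((55,551)),(0,0,26)),("side",S((112,417)),(150,0,22))]
    o={"top":q[5:8],"side":q[8:11]}
    f=lambda l:np.ravel([proj(c,w(l,l[2],X)+o[c])[0]-uv for c,uv,X in lv])
    l=least_squares(f,[520,300,-1]); print("lever",l.x,l.fun)
main()
E
python3 fit.py
```

```text
Traceback (most recent call last):
  File "fit.py", line 25, in <module>
    main()
    ~~~~^^
  File "fit.py", line 17, in main
    s=least_squares(res,[560,-130,.2]+[0]*8,loss="soft_l1"); q=s.x
  File "fit.py", line 14, in res
    for c,uv,X in L: r.append((proj(c,w(q[:2],q[2],np.array(X)+off)+o[c])[0]-uv))
                               ~~~~^^^^^^^^^^^^^^^^^^^^^^^^^^^^^^^^^^^^^^
  File "look.py", line 13, in proj
    k=vision.calibration(c)
ValueError: time passes only in moves, steps and waits
```

```bash
sed -i 's/k=vision.calibration(c)/k=CAL[c]/' look.py; sed -i '2a CAL={c:vision.calibration(c) for c in ("top","side")}' look.py; python3 fit.py 2>&1 | tail -40
```

```text
[558.06 -74.49   0.18  28.03 -77.98   0.67  -0.76  -0.31  -0.67   0.76
  -1.2 ]
[[-0.48 -0.2 ]
 [-0.26  0.92]
 [-0.17 -0.7 ]
 [ 0.65  0.96]
 [ 0.71  0.08]
 [-0.23  0.6 ]
 [-1.64 -1.13]
 [ 0.31 -0.09]
 [ 0.03  0.81]
 [-0.43 -0.71]
 [-1.79  0.03]
 [-2.48  0.84]
 [-1.76 -0.12]
 [ 5.33 -0.77]
 [ 5.83 -0.73]
 [-2.55  0.77]
 [ 1.1   0.93]
 [-2.08 -0.07]
 [ 0.13  0.42]
 [ 2.13 -4.21]
 [ 1.99 -3.27]]
stud [583.43 -57.58  95.  ] pointer [ 576.23 -172.83   60.  ]
carrier must be at [-12 -20] delta [-40.03  57.98]
carrier must be at [12 28] delta [-16.03 105.98]
lever [511.69 322.51  -1.19] [-0.08  0.45 -0.16  0.16 -0.41  0.27  0.16 -0.93]
```

```bash
sed -i 's/(\(-\?50\),140,50)/(\1,120,50)/; s/(\(-\?50\),140,50)/(\1,120,50)/g; s/(\(-\?50\),-140,50)/(\1,-160,50)/g' fit.py; python3 fit.py 2>&1 | tail -40
```

```text
[557.95 -74.54   0.18  27.71 -61.86   1.2   -0.7   -0.25  -1.2    0.7
  -1.61]
[[-0.5  -0.29]
 [-0.25  0.82]
 [-0.2  -0.86]
 [ 0.64  0.79]
 [ 0.7  -0.07]
 [-0.25  0.43]
 [-1.45 -0.96]
 [ 0.52  0.06]
 [ 0.14  0.92]
 [-0.28 -0.56]
 [-0.7  -0.21]
 [-1.36  0.59]
 [-0.68 -0.41]
 [ 0.68  0.16]
 [ 1.31  0.14]
 [-1.72  0.16]
 [ 1.92  0.28]
 [-1.42 -0.56]
 [ 0.77 -0.11]
 [ 0.1  -0.69]
 [ 0.22 -0.21]]
stud [580.06 -41.82  95.  ] pointer [ 576.19 -172.86   60.  ]
carrier must be at [-12 -20] delta [-39.71  41.86]
carrier must be at [12 28] delta [-15.71  89.86]
lever [511.85 322.48  -1.19] [-0.09  0.25 -0.17 -0.03 -0.28  0.38  0.29 -0.81]
```

```bash
sed -i 's/off=\?//' /dev/null
python3 - <<'E'
s=open('fit.py').read()
s=s.replace("np.array(X)+off)","np.array(X)+off+(np.array([0,q[11],0]) if abs(X[0])==50 else 0))").replace("q[5:]/2","q[5:11]/2").replace("[0]*8","[0]*9").replace("for L,off in ((st,(0,0,0)),(ca,(q[3],q[4],0)))","for L,off in ((st,np.zeros(3)),(ca,np.array([q[3],q[4],0])))").replace("\nmain()\n","\nif __name__=='__main__': main()\n").replace('print("lever",l.x,l.fun)','print("lever",l.x,l.fun); import json; json.dump({"stage":list(q[:3]),"car":list(q[3:5]),"lever":list(l.x),"off":{k:list(v) for k,v in o.items()}},open("fit.json","w"))')
open('fit.py','w').write(s)
E
python3 fit.py
cat > arm.py <<'E'
from look import *
import json
from scipy.spatial.transform import Rotation
F=json.load(open("fit.json")); SX,SY,TH=F["stage"]
cx=np.array([np.cos(TH),np.sin(TH),0]); cy=np.array([-np.sin(TH),np.cos(TH),0])
def stage(x,y,z): return np.array([SX,SY,0])+cx*x+cy*y+[0,0,z]
def quat(yaw,flip=1):
    "tool down, closing axis y along direction yaw"
    y=flip*np.array([np.cos(yaw),np.sin(yaw),0]); z=np.array([0,0,-1.]); x=np.cross(y,z)
    return Rotation.from_matrix(np.c_[x,y,z]).as_quat(scalar_first=True)
E
python3 - <<'E'
from arm import *
np.set_printoptions(precision=2,suppress=True)
for n,p,yaw in (("stud",stage(F["car"][0],F["car"][1]+90,69),TH),("end",stage(12,75,130),TH),("lever",np.array([F["lever"][0],F["lever"][1],30]),F["lever"][2]+np.pi/2)):
    for f in (1,-1): print(n,p,f,robot.solve_ik(p,quat(yaw,f)))
E
```

```text
[557.89 -74.56   0.18  27.45 -59.15   1.34  -0.67  -0.25  -1.34   0.67
  -1.65  -4.72]
[[-0.51 -0.28]
 [-0.24  0.82]
 [-0.22 -0.93]
 [ 0.64  0.73]
 [ 0.69 -0.1 ]
 [-0.26  0.36]
 [-1.37 -0.91]
 [ 0.61  0.1 ]
 [ 0.15  0.93]
 [-0.24 -0.54]
 [-0.14 -0.26]
 [-0.78  0.54]
 [-0.13 -0.51]
 [-0.1   0.38]
 [ 0.54  0.33]
 [-1.3  -0.18]
 [ 2.33 -0.09]
 [-1.11 -0.85]
 [ 1.08 -0.42]
 [-0.15 -0.06]
 [-0.02  0.33]]
stud [579.23 -39.2   95.  ] pointer [ 576.18 -172.87   60.  ]
carrier must be at [-12 -20] delta [-39.45  39.15]
carrier must be at [12 28] delta [-15.45  87.15]
lever [511.88 322.49  -1.19] [-0.1   0.21 -0.18 -0.07 -0.24  0.41  0.32 -0.79]
stud [579.23 -39.2   69.  ] 1 [-0.26  0.46  1.66 -0.    1.02 -0.44]
stud [579.23 -39.2   69.  ] -1 [-0.26  0.46  1.66 -0.    1.02  2.7 ]
end [555.96   1.37 130.  ] 1 [-0.2   0.35  1.66 -0.    1.13 -0.38]
end [555.96   1.37 130.  ] -1 [-0.2   0.35  1.66 -0.    1.13  2.76]
lever [511.88 322.49  30.  ] 1 [ 0.38  0.54  1.63 -0.    0.97 -0.  ]
lever [511.88 322.49  30.  ] -1 Nonesed: couldn't edit /dev/null: not a regular file
```

Run:
```python
from arm import *
np.set_printoptions(precision=2,suppress=True)
q=quat(TH); p=stage(F["car"][0],F["car"][1]+90,69)
def rep(n,r=None):
    s=robot.state(); d=np.array(s["position"])-stage(0,0,0); print(n,r,"t",round(s["t"],2),"pos",s["position"],"own",d@cx,d@cy,"F",np.array(s["force"]),"ff",s["finger_force"],"op",round(s["opening"],3))
robot.move_ptp(p+[0,0,120],q); rep("above")
if robot.move_l(p,120,threshold=12): rep("contact!"); raise SystemExit
robot.command_gripper(0.0); rep("gripped")
r=robot.move_l(np.array(robot.state()["position"])+cx*30,30,threshold=8); rep("x stop",r)
r=robot.move_l(np.array(robot.state()["position"])-cy*25,30,threshold=8); rep("y stop",r)
robot.dwell(.2); rep("rest")
for c in ("top","side"):
    a,d=vision.read_camera(c); np.save(c+"1rgb.npy",a)
```

```text
above None t 3.33 pos [579.23 -40.26 189.08] own 27.25880680659389 29.80889903447339 F [ 0.28 -0.41  0.18] ff 0.0 op 0.998
gripped None t 5.63 pos [579.06 -39.19  68.93] own 27.29062129477679 30.897346805912587 F [-0.57 -0.34  0.48] ff 30.000002682209015 op 0.19
x stop True t 6.17 pos [589.9  -37.16  68.9 ] own 38.31607306929209 30.903490139511078 F [-2.88 -0.17  5.91] ff 30.009470880031586 op 0.19
y stop True t 6.64 pos [591.3  -44.98  68.92] own 38.261921724950824 22.96874132841479 F [-0.26  1.85  3.38] ff 30.011152625083923 op 0.188
rest None t 6.84 pos [591.26 -44.98  68.89] own 38.223610338594995 22.970549799770673 F [1.21 1.65 3.58] ff 30.01067966222763 op 0.19
```

```bash
cat >> arm.py <<'E'
def rep(n,r=None):
    s=robot.state(); d=np.array(s["position"])-stage(0,0,0); print(n,r,"t",round(s["t"],2),"own",round(d@cx,2),round(d@cy,2),round(d[2],1),"F",np.round(s["force"],1),"ff",round(s["finger_force"],1),"op",round(s["opening"],3))
E
python3 - <<'E'
from arm import *
for n,v in (("x",cx),("y",-cy)):
    r=robot.move_l(np.array(robot.state()["position"])+v*12,25,threshold=15); rep(n,r)
    robot.dwell(.2); rep("rest")
for c,(x0,y0,x1,y1) in (("top",(290,150,400,215)),("side",(290,130,390,250))):
    a,d=vision.read_camera(c); np.save(c+"1rgb.npy",a)
    cv2.imwrite(f"pics/{c}1.png",cv2.resize(a[y0:y1,x0:x1,::-1],None,fx=5,fy=5,interpolation=cv2.INTER_CUBIC))
E
```

```text
x True t 7.24 own 38.22 23.06 68.8 F [-2.6 -0.6  5.2] ff 30.1 op 0.193
rest None t 7.44 own 38.27 23.05 68.8 F [-2.3 -1.3  4.4] ff 30.0 op 0.189
y True t 7.72 own 38.2 22.98 68.9 F [-0.6  2.8  3.3] ff 30.0 op 0.188
rest None t 7.92 own 38.21 23.0 68.9 F [-0.4  1.5  2.6] ff 30.0 op 0.19
```

View pics/side1.png

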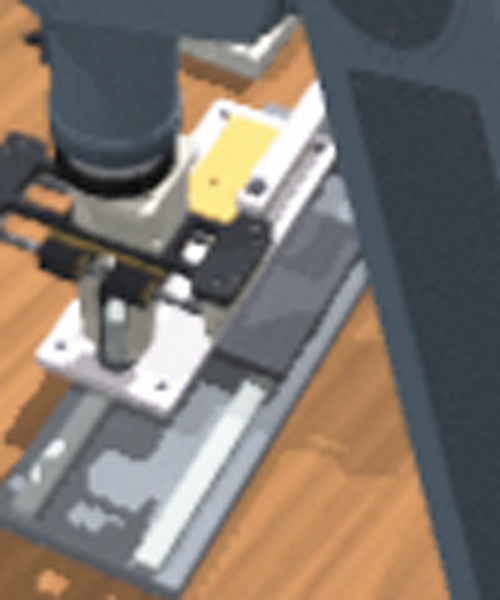

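Run:
```python
from arm import *
robot.move_l(stage(38.23-52,23+45,68.5),50); robot.dwell(.5); rep("A")
for c,(x0,y0,x1,y1) in (("top",(290,150,400,215)),("side",(290,130,390,250))):
    a,d=vision.read_camera(c); np.save(c+"2rgb.npy",a)
    cv2.imwrite(f"pics/{c}2.png",cv2.resize(a[y0:y1,x0:x1,::-1],None,fx=5,fy=5,interpolation=cv2.INTER_CUBIC))
A=cv2.imread("pics/top2.png");B=cv2.imread("pics/side2.png");
C=np.zeros((600,800,3),np.uint8); C[:300,:490]=A[:300,60:550]; C[:350,495:795]=B[50:400,150:450]; cv2.imwrite("pics/ab2.png",C)
```

```text
A None t 10.05 own -13.8 68.16 68.8 F [-0.3 -0.6  7.3] ff 30.0 op 0.191
```

View pics/ab2.png

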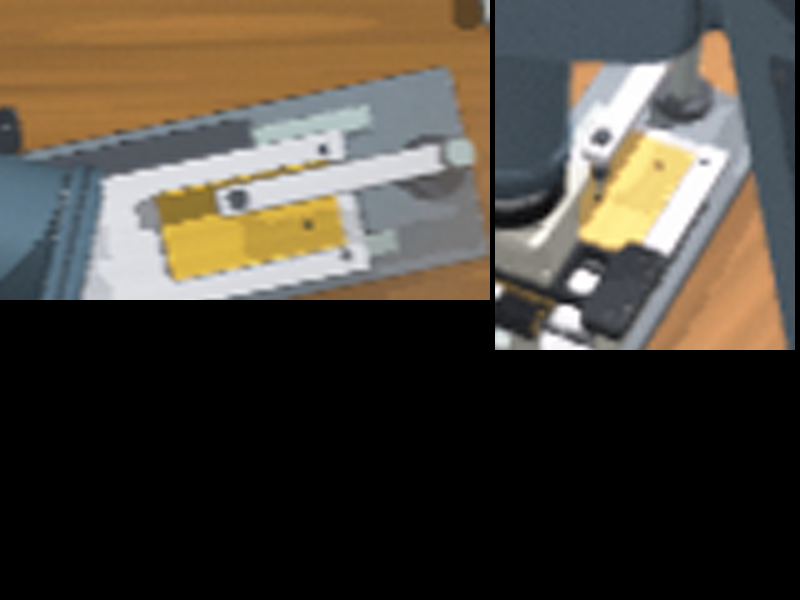

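Run:
```python
from arm import *
o=F["off"]
def m(c,u,v,Z,l):
    # camera offset: proj(X+o)
    P=unproj(c,[u],[v],Z=Z+o[c][2])[0]-o[c]; d=P-stage(0,0,0); print(l,np.round(P,1),np.round([d@cx,d@cy],1)); return np.array([d@cx,d@cy])
b=m("top",363.2,194.4,55,"mark_b top"); h=m("top",349.2,189.2,120,"pointer top")
print(b-h,"expect -24,-48")
# side crop px: X-495+150, Y+50
f=lambda X,Y:(290+(X-345+.5)/5-.5,130+(Y+50+.5)/5-.5)
b=m("side",*f(658,165),55,"mark_b side"); h=m("side",*f(600,137),120,"holder side"); t=m("side",*f(597,200),60,"tip side"); print(b-h,b-t)
rep("now")
```

```text
mark_b top [ 562.6 -224.7   55. ] [ -22.9 -148.5]
pointer top [ 576.4 -171.9  120. ] [  0.4 -99.1]
[-23.23694725 -49.41117035] expect -24,-48
mark_b side [ 562.1 -227.5   55. ] [ -23.8 -151.1]
holder side [ 575.4 -171.6  120. ] [ -0.6 -98.6]
tip side [ 573.7 -170.3   60. ] [ -2. -97.]
[-23.25566658 -52.47440043] [-21.8672526  -54.09937175]
now None t 10.15 own -13.78 68.17 68.8 F [0.2 0.5 7.2] ff 30.0 op 0.189
```

Run:
```python
from arm import *
robot.move_l(stage(38.23-52-.3,23+45+2,69.2),30); robot.dwell(.4); rep("A+2")
robot.move_l(stage(38.23-28-.2,23+93+.6,69.4),50); robot.dwell(.5); rep("B")
for c in ("top","side"):
    a,d=vision.read_camera(c); np.save(c+"3rgb.npy",a); np.save(c+"3d.npy",d)
A,B=[np.load(c+"3rgb.npy") for c in ("top","side")]
z=lambda i,x0,y0,x1,y1,k:cv2.resize(i[y0:y1,x0:x1,::-1],None,fx=k,fy=k,interpolation=cv2.INTER_CUBIC)
C=np.zeros((600,800,3),np.uint8); C[:480,:400]=z(A,320,155,370,215,8); C[:560,400:]=z(B,315,135,365,205,8); cv2.imwrite("pics/ab3.png",C)
```

```text
A+2 None t 10.8 own -14.43 70.31 68.9 F [-0.3  0.7 -0.5] ff 30.0 op 0.19
B None t 12.5 own 9.87 116.66 69.0 F [  1.6   2.5 -14.2] ff 30.0 op 0.192
```

View pics/ab3.png

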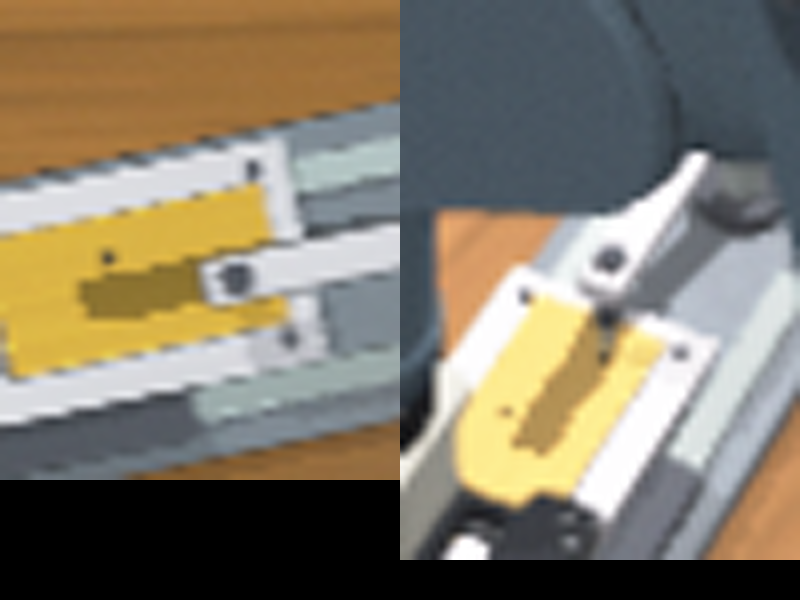

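Run:
```python
from arm import *
o=F["off"]
def m(c,u,v,Z):
    P=unproj(c,[u],[v],Z=Z+o[c][2])[0]-o[c]; d=P-stage(0,0,0); return np.array([d@cx,d@cy])
t=lambda X,Y:("top",320+(X+.5)/8-.5,155+(Y+.5)/8-.5)
s=lambda X,Y:("side",315+(X-400+.5)/8-.5,135+(Y+.5)/8-.5)
np.set_printoptions(precision=1,suppress=True)
print("top a",m(*t(108,258),55),"holder",m(*t(236,280),120))
print("side a",m(*s(507,412),55),"dark dot @55",m(*s(604,357),55),"tip@60",m(*s(604,350),60),"holder",m(*s(610,260),120), "pred tip px",(proj("side",stage(0,-100,60)+o["side"])[0]-[315,135])*8+[400,0])
for n,P in (("a",(24,-52,55)),("b",(0,-100,55))): print(n,(proj("side",stage(*P)+o["side"])[0]-[315,135])*8+[404,4])
```

```text
top a [ 24.2 -51.3] holder [ -0.7 -98.4]
side a [ 23.5 -55.2] dark dot @55 [   0.5 -103.1] tip@60 [   0.4 -102.6] holder [ -1.3 -98.7] pred tip px [598.9 350.7]
a [503.1 417.1]
b [602.4 362.6]
```

Run:
```python
from arm import *
p=np.array(robot.state()["position"]); robot.move_l(stage(10.03,116.6,69.1),10); robot.dwell(.2); rep("ease")
robot.command_gripper(0.6); rep("open")
s=np.array(robot.state()["position"])
robot.move_l(s+[0,0,110],120); rep("up")
lx,ly,la=F["lever"]; g=np.array([lx,ly,0])+43*np.array([np.cos(la),np.sin(la),0])
robot.move_ptp(g+[0,0,130],quat(la+np.pi/2)); rep("above lever")
for c in ("top","side"):
    a,d=vision.read_camera(c); np.save(c+"4rgb.npy",a)
A,B=[np.load(c+"4rgb.npy") for c in ("top","side")]
z=lambda i,x0,y0,x1,y1,k:cv2.resize(i[y0:y1,x0:x1,::-1],None,fx=k,fy=k,interpolation=cv2.INTER_CUBIC)
C=np.zeros((600,800,3),np.uint8); C[:300,:400]=z(A,190,180,270,240,5); C[:400,400:]=z(B,220,240,300,320,5)
C[300:600,:400]=z(A,290,155,390,230,4); C[420:600,400:640]=z(B,310,140,370,185,4)
cv2.imwrite("pics/ab4.png",C)
```

```text
ease None t 13.05 own 9.88 116.61 69.0 F [  0.1   1.1 -12.9] ff 30.0 op 0.186
open None t 13.85 own 10.0 116.62 69.1 F [-0.  -0.1 -0.2] ff 0.0 op 0.601
up None t 14.92 own 9.45 116.78 178.3 F [-0.2  0.3 -0.1] ff 0.0 op 0.598
above lever None t 15.89 own 35.94 355.69 129.9 F [ 0.5 -0.4 -0.1] ff 0.0 op 0.601
```

View pics/ab4.png

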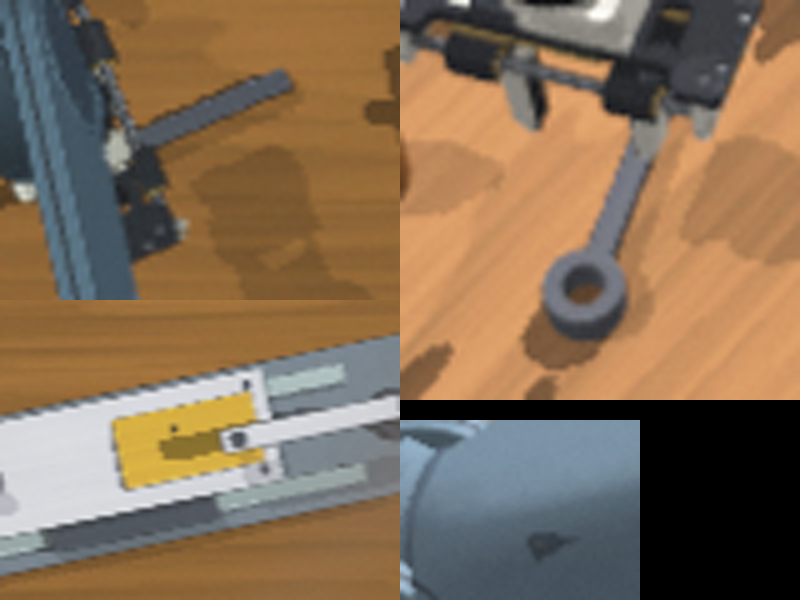

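Run:
```python
from arm import *
lx,ly,la=F["lever"]; g=np.array([lx,ly,0])+43*np.array([np.cos(la),np.sin(la),0])
if robot.move_l(g+[0,0,10.5],100,threshold=10): rep("contact"); raise SystemExit
rep("down"); robot.command_gripper(0.0); rep("grip")
robot.move_l(g+[0,0,60],60); robot.dwell(.4); rep("lift")
print(robot.state()["torque"])
robot.move_l(g+[0,0,150],100); robot.dwell(.2)
robot.move_l(stage(9.95,73.65,150),120,orientation=quat(TH)); robot.move_l(stage(9.95,73.65,138),40); robot.dwell(.4); rep("there")
print(robot.state()["torque"])
for c in ("top","side"):
    a,d=vision.read_camera(c); np.save(c+"5rgb.npy",a); np.save(c+"5d.npy",d)
A,B=[np.load(c+"5rgb.npy") for c in ("top","side")]
z=lambda i,x0,y0,x1,y1,k:cv2.resize(i[y0:y1,x0:x1,::-1],None,fx=k,fy=k,interpolation=cv2.INTER_CUBIC)
C=np.zeros((600,800,3),np.uint8); C[:400,:400]=z(A,270,150,370,250,4); C[:600,400:]=z(B,275,130,375,280,4)
cv2.imwrite("pics/ab5.png",C)
```

```text
down None t 17.33 own 36.38 356.67 11.2 F [0.1 0.1 0.5] ff 0.0 op 0.603
grip None t 18.05 own 35.68 356.57 10.5 F [-0.7 -0.2  1.2] ff 30.0 op 0.174
lift None t 19.43 own 35.68 356.57 59.8 F [ 0.1  0.  -6.6] ff 29.9 op 0.17
[ 0.0345839  -0.0898877   0.00042053]
there None t 24.04 own 10.02 73.62 138.1 F [ 0.4 -0.2 -7.1] ff 29.9 op 0.166
[-0.01121794 -0.0526183  -0.03403099]
```

View pics/ab5.png

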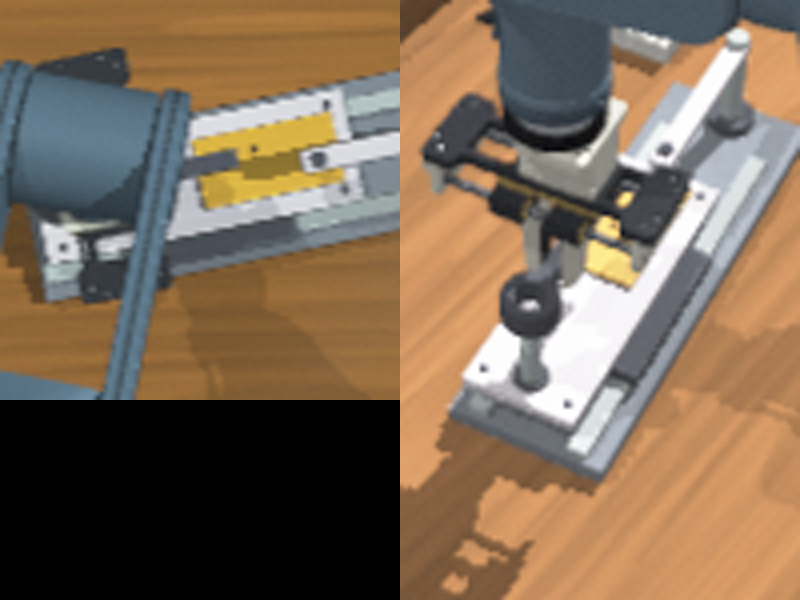

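Run:
```python
from arm import *
o=F["off"]; np.set_printoptions(precision=1,suppress=True)
def m(c,u,v,Z):
    P=unproj(c,[u],[v],Z=Z+o[c][2])[0]-o[c]; d=P-stage(0,0,0); return np.array([d@cx,d@cy])
s=lambda X,Y:("side",275+(X-400+.5)/4-.5,130+(Y+.5)/4-.5)
t=lambda X,Y:("top",270+(X+.5)/4-.5,150+(Y+.5)/4-.5)
print("eye",m(*s(531,298),153.5),"stud base",m(*s(530,377),50),"want ~10,116.6; toe end top",m(*t(237,157),149.5),"want 10,-33.4")
d=np.load("side5d.npy"); P=cloud("side",d)-o["side"]
v0,v1,u0,u1=130+66,130+85,275+25,275+42
q=P[v0:v1,u0:u1].reshape(-1,3); k=(q[:,2]>120)&(q[:,2]<165); e=q[k]-stage(0,0,0); print(k.sum(),"ring own",np.median(e@cx),np.median(e@cy),"z",np.percentile(e[:,2],[5,50,90]))
D=np.load("top5d.npy"); PT=cloud("top",D)-o["top"]; q=PT[187:192,319:329].reshape(-1,3);k=(q[:,2]>100); e=q[k]-stage(0,0,0); print("bar end z",np.percentile(e[:,2],[10,50,90]))
for c in ("side","top"): print([(np.round(r["at"]-stage(0,0,0),0).tolist(),round(r["conf"],2)) for r in find_in(c,"lever")][:2])
for y in ("bottle","dish","spool","hammer"): print(y,[np.round(r["at"],0).tolist() for r in find_in("side",y)][:1])
rep("end")
```

```text
eye [  8.8 117.9] stud base [ 12.3 116. ] want ~10,116.6; toe end top [ 12.9 -31.6] want 10,-33.4
251 ring own 7.677568971693775 117.36704395163518 z [133.2 151.6 157.3]
bar end z [146.  149.9 152.9]
[([-15.0, 54.0, 54.0], 0.23)]
[([8.0, 1.0, 149.0], 0.52), ([6.0, -55.0, 52.0], 0.37)]
bottle [[656.0, 353.0, 76.0]]
dish [[745.0, 180.0, 10.0]]
spool [[336.0, 471.0, 52.0]]
hammer []
end None t 24.44 own 9.93 73.67 138.0 F [-0.2  1.1 -6.1] ff 29.9 op 0.169
```

```bash
python3 -c "
from cell import robot
print(robot.hand_in())"
```

```text
the job is handed in; nothing more can be done
None
```

I paused both marks under the pointer in turn and left the carrier at the second mark. I then handed in at about 24.5 s of the 51 s allowed, with the lever held level and its eye about 33 mm above the stud top. By camera the second mark is about 1 mm off the pointer and the eye 2–4 mm off the stud axis. The bottle, dish and spool had not moved; the hammer was out of view in the last check, but the arm stayed well clear of it. The hand-in returned no verdict.

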